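Drift the floating nut plate into line and fit the thumb bolt

ROBOT

A 6-joint arm with a two-finger parallel gripper is mounted at the origin on a cart in front of the work surface, level with it; the furniture and walls round the work are solid. World frame = base frame: x ahead of the robot, y to its left, z up, the work surface at z = 0. Lengths are in mm, angles in rad, forces in N, time in s.
With the tool pointing down it reaches from about 350 to 850 mm from the base axis. Payload 8.1 kg.
Tool frame: the origin (TCP) lies at the centre of the arm's flange, where the gripper is bolted on; the fingertips stand bot.tips_ahead ahead of it and the grasp point (between the pads) lies 167 mm ahead of it (bot.tips_ahead is the distance from the TCP to the fingertips, in mm); z points along the fingers, y is the line along which they close (so a half turn about z gives the same grasp; the last joint's range is limited). The gripper opens to 93 mm and grips with 3 to 60 N. Pads are 15 mm wide; open, the fingers measure 128 mm over their backs; the gripper's body (75 mm by 188 mm) begins 65 mm behind the grasp point.
Start: joints at [1.122, 0.13, 1.488, -0, 1.523, -0.085], TCP at [213.476, 560.745, 404.735] pointing down, gripper open.
Joint ranges: [-2.96, 2.96], [-0.89, 2.26], [0.02, 2.5], [-1.34, 4.48], [0, 2.73], [-2.66, 2.66]. Speed limits (rad/s): [2.39, 2.39, 2.79, 3.14, 3.14, 3.14].

INTERFACE

Orientations are given as [roll, pitch, yaw] about the fixed x, y, z axes, in that order (R = Rz(yaw) Ry(pitch) Rx(roll)).
In Python, from rig import sensors, grab_frame, calibration, job, bot gives the robot as it stands.
- The arm moves only by the shell command python3 -m crank 'ROWS'. ROWS is JSON, a list of rows, each a list of 3 entries, a list of its own where there are three numbers: the opening in per cent of the stroke, from 0 (shut) to 100 (fully open), then the shift along the world's x, y, z in mm, then the turn about the world's z in rad. A call has exactly 5 rows; each row shifts and turns the commanded pose from where the row before left it; what a row does not reach is not made up. A row lasts 1/8 s, in which the tool goes at most 62.5 mm and 10.7 degrees, less where a joint would pass 70% of its speed; a pose out of reach is approached as far as the arm can. A call with a gripper value outside its range is refused whole. The fingers move at their own pace and stop on an object; the grip force is fixed at half the most. Time passes only in rows, so rows that do not move let the fingers close, or fill a call up. It gives the time, the measured TCP pose, the force, the opening and the grip force at its end, in the units of the state.
- sensors.read_state(): the state, without advancing time (a new reading comes with each control period).
- grab_frame(name): name is "scene" or "top"; returns (picture, depth): 420x560x3 uint8, red, green, blue; 420x560 float32, mm along the optical axis (not along the pixel's ray), 0 where there is no reading.
- calibration(name): a dict with "fx", "fy", "cx", "cy" (pixels), "distortion" ([k1, k2, p1, p2, k3] as OpenCV has them; the pictures are not rectified), "view" (4x4, takes a point from world to camera coordinates). Camera axes: x right, y up, looking along -z (the intrinsics and any distortion apply to the point x, -y, -z); pixel columns grow to the right and rows downward; lengths in mm; the calibration is good to about 2 mm. A picture is of the moment at which its call begins. calibration takes no time and is no camera call.
- job.job_done(): hands the job in; it is judged then, once.
The state is a dict: "t": time; "qpos": joint angles; "qvel": joint speeds; "joint_torque": joint torques, N m; "position": TCP position; "tool_rot": TCP orientation; "ft_force": force on the tool from outside, world axes, zero at the start; "moment": the same for the moment, N m; "finger_gap": finger opening in mm; "grasp_force": force on a finger pad.
Only numpy, scipy, OpenCV 4.12 (cv2) and the standard library are available. Lean on these libraries where they do the work, as an engineer would, in place of code of your own. Each camera call takes 0.05 s, during which the arm holds its last target. There are 200 camera calls.

TASK

The bolt hole in the steel top plate of the board-holder foot and the hole in the floating nut plate just under it are out of line. Take the tapered drift from the tool block, feel for the lower hole with its tip and work it gently down until its collar is on the top plate, so that the nut plate is levered into line; stand the drift back in its hole in the block, and only then fit the thumb bolt through both holes, fully home with its flange flat on the plate. Never force drift or bolt (keep every push on them under 30 N), and leave the other things on the bench where they are.

Things in the scene. Friction and masses are not known exactly. Their poses are not given: they have to be found in the camera images.
- holder_foot: board-holder foot, fixed: aluminium block under a 6 mm steel top plate, 94 x 84 x 52 mm high; 4 mm high screw heads at the plate's corners and a 6 mm high ledge along its +x edge, 37 mm from the hole. Origin: centre of its underside. Inside, 7 mm below the plate's upper face, lies a floating nut plate, 8 mm thick, with a 16 mm hole; below that, free space to 7 mm above the mat
- foot_hole (a point): centre of the mouth of the 16 mm through hole in the top plate, on its upper face, z up. At the start the nut plate's hole is 7.3 to 8.2 mm off this axis, in any direction, not measured: feel for it, or see the crescent. The nut plate cannot lift or tilt; it slips level in any direction when pushed with over about 5 N and stays where it is left
- tool_block: grey plastic block fixed to the bench, 44 x 120 x 50 mm (x, y, z), with two 18.5 mm round through holes, 70 mm apart along its y axis, in which drift and thumb bolt hang by collar and flange (which is in which hole varies). Origin at the centre of its underside
- block_hole_a (a point): centre of the mouth of the block's hole at -y, 50 mm above the mat
- block_hole_b (a point): centre of the mouth of the block's hole at +y, 50 mm above the mat
- drift: the longer tool in the block: steel drift with a dark round handle. Origin on its axis at the underside of the collar, z towards the handle. Up from there: collar 26 mm diameter, 4 thick, then the handle, 18 mm diameter, to 54 mm. Down: straight shank 15.2 mm diameter for 18 mm, then a 24 mm taper to a blunt tip of 6.4 mm diameter. 150 g
- drift_tip (a point): tip of the drift, 42 mm below its origin. Over the middle of the plate's hole it lands on the nut plate; it enters the lower hole only when shifted about 4 mm towards that hole, and must come back to the middle as it goes down
- thumb_bolt: the shorter tool in the block: thumb bolt with a plain shank (no thread, it is pushed in). Origin on its axis at the underside of the flange, z towards the head. Up: flange 26 mm diameter, 3 thick, then a fluted round head of 18 to 20 mm diameter to 32 mm. Down: shank 13.6 mm diameter, 32 mm long, its foot chamfered to 11.6 mm. 80 g
- bolt_foot (a point): centre of the lower end of the bolt's shank, 32 mm below its origin
- tweezers: bystander: steel tweezers, 130 x 12 x 8 mm, lying between foot and block, along x; origin at the centre of the underside
- sucker: bystander: black suction cup, 41 mm diameter, 30 mm high, behind the work; origin at the centre of the underside
- solder: bystander: reel of solder, 56 mm diameter, 34 mm high, behind the block; origin at the centre of the underside
- syringe: bystander: syringe lying on the left, 122 x 26 x 19 mm; origin at the centre of the underside
- jar: bystander: jar with an orange lid, 42 mm diameter, 52 mm high, on the left; origin at the centre of the underside
- tester: bystander: white and black box-shaped tester, 100 x 82 x 24 mm, on the right; origin at the centre of the underside

How it is judged (in metres and radians):
On the way, in this order (a step that is already met when the one before it is completed fails the run):
1. the drift has been worked down through both holes: its collar within 4 mm of the top plate, its axis within 4 mm of the hole's (z of drift in the frame of foot_hole below 0.004 m and horizontal distance between drift and foot_hole below 0.004 m and horizontal distance between drift_tip and foot_hole below 0.005 m), for 0.1 s.
2. the drift stands in a hole of the tool block again and is let go ((horizontal distance between drift and block_hole_a below 0.006 m or horizontal distance between drift and block_hole_b below 0.006 m) and z of drift in the frame of tool_block below 0.056 m and angle between drift's own z axis and vertical below 0.17 rad and contact force between the fingers and drift below 0.2 N), for 0.1 s.
At the end, for the whole second after the job is handed in: the bolt's flange is within 2.5 mm of the top plate, 3 mm of the hole's axis (its foot 4 mm); the drift stands in a hole of the block, collar within 6 mm of the block's top and 6 mm of the hole's axis, tilted under 0.17 rad; both at rest (z of thumb_bolt in the frame of foot_hole between -0.003 and 0.0025 m and horizontal distance between thumb_bolt and foot_hole below 0.003 m and horizontal distance between bolt_foot and foot_hole below 0.004 m and linear speed of each of thumb_bolt, drift below 0.02 m/s and (horizontal distance between drift and block_hole_a below 0.006 m or horizontal distance between drift and block_hole_b below 0.006 m) and z of drift in the frame of tool_block below 0.056 m and angle between drift's own z axis and vertical below 0.17 rad); the robot touches nothing.
It fails at once if the drift is forced: more than 30 N between it and the foot (contact force between drift and holder_foot above 30 N).
It fails at once if the bolt is forced: more than 30 N between it and the foot (contact force between thumb_bolt and holder_foot above 30 N).
It fails at once if a bystander is moved by more than 20 mm (distance of any of tweezers, sucker, solder, syringe, jar, tester from where it was at the start of the episode above 0.02 m).
It also fails if it takes over 72 s, if anything falls off the work surface, if the arm or the gripper's body presses on something with over 40 N, if the wrist force passes 120 N, or if a joint passes its speed limit or range.

## Working session

There is one attempt and no reset: what is moved stays moved. The work goes in short steps, Python scripts to look and compute and a shell command to move; the robot and the scene stay as the last step left them, time stands still between calls to the robot, and variables do not carry over. Pictures are saved under pics/ and viewed, at most 10 in all, crops included, and the job is handed in when it is done.

```bash
ls; mkdir -p pics; cat > h.py <<'E'
import numpy as np, cv2
from rig import sensors, grab_frame, calibration, job, bot
def world(name, uv, d):
    c=calibration(name); K=np.array([[c["fx"],0,c["cx"]],[0,c["fy"],c["cy"]],[0,0,1]])
    uv=np.asarray(uv,float).reshape(-1,1,2); n=cv2.undistortPoints(uv,K,np.array(c["distortion"])).reshape(-1,2)
    d=np.asarray(d,float).reshape(-1)
    P=np.c_[n[:,0]*d,-n[:,1]*d,-d,np.ones(len(d))]
    return (np.linalg.inv(np.array(c["view"]))@P.T).T[:,:3]
def cloud(name, depth):
    v,u=np.mgrid[0:420,0:560]; 
    return world(name,np.c_[u.ravel(),v.ravel()],depth.ravel()).reshape(420,560,3)
E
python3 - <<'E'
from h import *
print(bot.tips_ahead, sensors.read_state())
for n in("scene","top"):
    p,d=grab_frame(n); cv2.imwrite(f"pics/{n}0.png",p[:,:,::-1]); np.savez(f"{n}0.npz",p=p,d=d)
    c=calibration(n); print(n,np.linalg.inv(np.array(c["view"])).round(2).tolist(),c["fx"],c["distortion"])
E
```

```text
pics
186.1 {'t': 0.0, 'qpos': array([ 1.12161209e+00,  1.31126667e-01,  1.48929885e+00,  2.36560371e-06,
        1.52301332e+00, -8.54090938e-02]), 'qvel': array([-0.00017636, -0.00051364,  0.00046726, -0.00139538,  0.00010378,
        0.00014595]), 'joint_torque': array([-1.35536728e-03, -5.59880698e+01, -4.91736603e+01,  7.62802572e-02,
        3.63083789e-02, -2.41112293e-04]), 'position': array([213.36174512, 560.52457843, 403.69700406]), 'tool_rot': array([-3.13975340e+00, -1.59843195e-04,  2.77781724e+00]), 'ft_force': array([0.08325373, 0.35702861, 0.63230905]), 'moment': array([-0.00717671,  0.01310216,  0.02047241]), 'grasp_force': 0.0, 'finger_gap': 92.93057491288543}
scene [[0.68, 0.3, -0.67, -287.81], [-0.73, 0.32, -0.6, -749.72], [0.03, 0.9, 0.44, 596.65], [0.0, 0.0, 0.0, 1.0]] 462.5701912751718 [-0.05209852  0.          0.          0.          0.        ]
top [[0.02, 0.99, -0.13, 358.43], [-1.0, 0.02, -0.03, -29.82], [-0.02, 0.13, 0.99, 1256.18], [0.0, 0.0, 0.0, 1.0]] 474.0321458342609 [-0.12098117  0.          0.          0.          0.        ]
```

View pics/scene0.png

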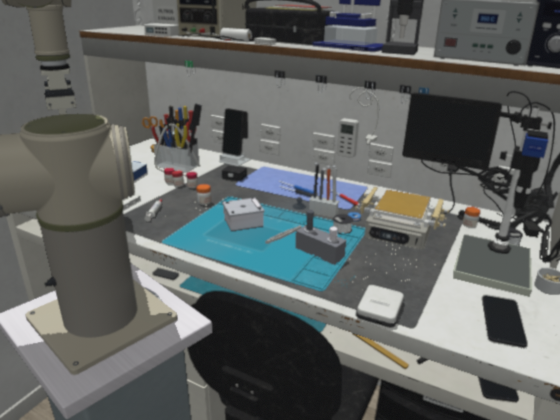

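View pics/top0.png

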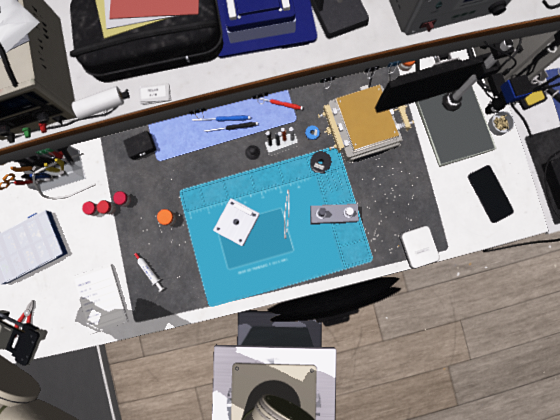

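Top view: the foot is at about (236,221) with its hole near (236,222). The block is at (334,214), with the drift in its left (+y) hole at (322,214) and the bolt at (350,211). Next I'll measure from crops and depth.

```bash
python3 - <<'E'
from h import *
T=np.load("top0.npz"); S=np.load("scene0.npz")
def crop(p,u0,v0,w,h): return cv2.resize(p[v0:v0+h,u0:u0+w,::-1],(400,300),interpolation=cv2.INTER_CUBIC)
A=np.vstack([np.hstack([crop(T['p'],208,192,60,45),crop(T['p'],304,192,60,45)]),np.hstack([crop(S['p'],210,188,72,54),crop(S['p'],280,202,80,60)])])
cv2.imwrite("pics/crops.png",A)
for n,D in(("top",T),("scene",S)):
    C=cloud(n,D['d']); 
    x0,y0,x1,y1=(208,190,268,250) if n=="top" else (215,190,275,235)
    B=(304,195,364,235) if n=="top" else (285,205,355,268)
    for nm,(x0,y0,x1,y1),z0,z1 in(("foot",(x0,y0,x1,y1),48,54.5),("block",B,46,52.5),("high",B,70,115),("mat",B,-5,5)):
        c=C[y0:y1,x0:x1].reshape(-1,3); m=c[(c[:,2]>z0)&(c[:,2]<z1)&(c[:,0]>300)]
        if len(m)<4: print(n,nm,len(m)); continue
        r=cv2.minAreaRect(m[:,:2].astype(np.float32)); print(n,nm,len(m),np.round(r[0],1),np.round(r[1],1),round(r[2],1),"z",np.median(m[:,2]).round(1),m.mean(0).round(1))
        if nm=="high": print(m[np.argsort(-m[:,2])][:14].round(1).tolist())
E
```

```text
top foot 240 [470.5 106.1] [85.1 93.5] 63.6 z 53.4 [465.2 105.6  53. ]
top block 143 [ 497.7 -145.6] [ 44.7 120.7] 3.5 z 51.3 [ 496.3 -143.2   50.7]
top high 105 [ 497.3 -145.9] [17.8 88.5] 3.0 z 88.9 [ 496.4 -144.1   94.6]
[[493.1, -113.0, 112.6], [493.1, -108.2, 111.6], [493.3, -115.6, 111.2], [495.5, -103.4, 111.1], [490.8, -113.2, 111.0], [500.5, -108.2, 110.9], [498.2, -108.3, 110.5], [498.3, -113.1, 110.4], [498.3, -110.7, 110.0], [495.9, -113.2, 109.6], [495.8, -108.4, 109.5], [496.0, -115.7, 109.3], [491.0, -108.4, 109.0], [500.9, -115.7, 108.9]]
top mat 917 [ 500.4 -149.8] [105.2 158.9] 1.0 z 2.8 [ 501.2 -151.4    2.5]
scene foot 427 [468.8 101.6] [90.8 94.5] 62.8 z 52.7 [462.  100.   52.5]
scene block 365 [ 495.4 -148.4] [ 47.7 122.2] 3.2 z 50.9 [ 490.8 -154.8   50.5]
scene high 173 [ 495.9 -150.1] [21.7 86.6] 5.1 z 83.4 [ 492.  -140.9   86.6]
[[497.0, -112.9, 107.5], [489.6, -119.2, 106.8], [486.3, -115.7, 106.7], [497.0, -109.8, 106.4], [492.1, -120.3, 106.3], [486.6, -121.8, 106.1], [489.5, -116.2, 105.8], [494.1, -112.3, 105.5], [497.1, -106.5, 105.2], [493.0, -110.1, 105.1], [496.0, -120.2, 105.0], [486.8, -118.6, 104.9], [502.9, -111.2, 104.9], [492.3, -107.5, 104.5]]
scene mat 2215 [592.6 -87.8] [361.1 210.5] 43.2 z 1.1 [558.3 -88.    0.8]
```

View pics/crops.png

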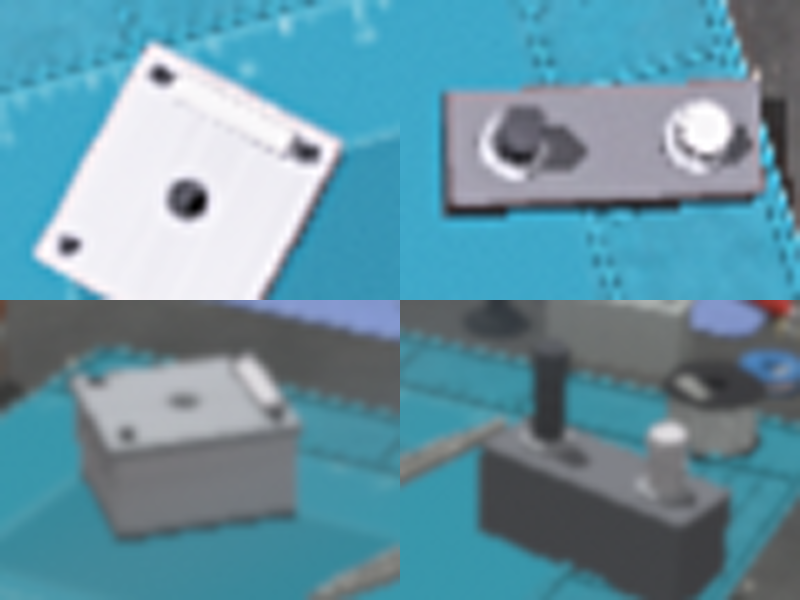

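The crops show the foot hole at about (236,222) in the top view and about (243,206) in the scene view. The drift is in block_hole_b, the bolt in block_hole_a. Next I'll get precise ray-plane positions and look at the crescent.

```bash
cat >> h.py <<'E'
def onplane(name,uv,z):
    o=np.linalg.inv(np.array(calibration(name)["view"]))[:3,3]; p=world(name,uv,np.full(len(uv),500.))
    d=p-o; return o+d*((z-o[2])/d[:,2])[:,None]
E
python3 - <<'E'
from h import *
T=np.load("top0.npz"); S=np.load("scene0.npz")
g=T['p'].astype(int).sum(2)//3; print(g[215:230,228:245]); 
s=S['p'].astype(int).sum(2)//3; print(s[200:212,233:254])
def cen(g,u0,v0,u1,v1,bg):
    w=np.clip(bg-15-g[v0:v1,u0:u1],0,None).astype(float); v,u=np.mgrid[v0:v1,u0:u1]; return (w*u).sum()/w.sum(),(w*v).sum()/w.sum(),w.sum()
t=cen(g,230,216,242,228,np.median(g[215:230,228:245])); q=cen(s,235,201,251,211,np.median(s[200:212,233:254]))
print(t,onplane("top",[t[:2]],52)); print(q,onplane("scene",[q[:2]],52))
# known: block outline in top by color: grey low saturation
for n,P,B in(("top",T['p'],(300,190,366,236)),("top",T['p'],(206,190,266,252))):
    x0,y0,x1,y1=B; h=cv2.cvtColor(P[y0:y1,x0:x1],cv2.COLOR_RGB2HSV); m=(h[...,1]<60).astype(np.uint8)
    k,l,st,_=cv2.connectedComponentsWithStats(m); i=1+np.argmax(st[1:,4]); v,u=np.nonzero(l==i)
    w=onplane(n,np.c_[u+x0,v+y0],50 if x0==300 else 52); r=cv2.minAreaRect(w[:,:2].astype(np.float32)); print(n,r)
E
```

```text
[[241 241 241 242 242 241 239 239 241 242 239 237 238 238 236 238 240]
 [241 241 241 242 242 240 239 241 243 241 238 239 238 237 237 239 242]
 [241 241 242 243 241 241 243 244 243 241 241 239 238 238 238 240 241]
 [241 242 242 243 243 241 237 223 219 229 240 240 239 238 239 242 240]
 [241 242 243 242 243 218 146 104 116 151 206 239 240 239 240 241 239]
 [242 242 242 243 238 167  82  86  95  92 131 226 242 240 242 240 239]
 [242 243 242 243 230 137  83 102  85  41  52 207 243 243 242 239 239]
 [243 242 241 243 228 131  83  90  50   3  49 213 245 244 241 239 240]
 [242 241 240 243 241 172  97  71  33  26 105 230 247 243 240 240 240]
 [242 240 241 244 247 230 176 127 107 140 201 242 246 241 239 240 240]
 [241 240 241 243 244 245 243 223 215 237 245 247 243 240 240 240 241]
 [240 240 242 242 240 241 242 243 244 243 244 244 241 240 240 240 241]
 [240 241 243 241 239 239 240 241 242 241 244 242 240 240 240 241 241]
 [241 242 242 240 239 239 240 241 240 241 243 241 240 241 241 241 241]
 [242 243 241 240 239 240 241 241 241 243 242 241 241 241 241 241 242]]
[[158 158 157 157 157 160 168 177 
[... 803 characters left out ...]
7 187 187 187 187 187 186 186 185 185
  186 186 185]
 [166 178 186 188 187 188 188 187 188 187 187 187 187 187 186 185 183 182
  181 180 180]
 [129 161 182 187 187 187 187 186 186 184 183 182 182 181 180 175 169 166
  165 161 157]]
(np.float64(235.79767276181428), np.float64(221.54547613393493), np.float64(4211.0)) [[471.47585315 105.03246092  52.        ]]
(np.float64(242.61872146118722), np.float64(205.80365296803652), np.float64(438.0)) [[473.07462318 104.53086981  52.        ]]
top ((505.4682312011719, -155.99554443359375), (138.67324829101562, 108.40472412109375), 89.86993408203125)
top ((471.22833251953125, 104.69268798828125), (86.93013000488281, 95.12025451660156), 63.25638961791992)
```

```bash
R='x'; python3 -m crank '[[100,[18.8,-44.8,0],-0.08],[100,[18.8,-44.8,0],-0.08],[100,[18.8,-44.8,0],-0.08],[100,[18.8,-44.8,0],-0.08],[100,[18.8,-44.8,0],-0.08]]'
python3 -m crank '[[100,[18.8,-44.8,0],-0.08],[100,[18.8,-44.8,0],-0.08],[100,[18.8,-44.8,0],-0.08],[100,[18.8,-44.8,0],-0.08],[100,[18.8,-44.8,0],-0.08]]'
python3 -m crank '[[60,[18.8,-44.8,0],-0.08],[60,[18.8,-44.8,0],-0.08],[60,[18.8,-44.8,0],-0.08],[60,[18.8,-44.8,0],-0.08],[60,[18.8,-44.8,0],-0.08]]'
```

```text
t: 0.72
position: [307.7, 335.2, 404.3]
tool_rot: [-3.141, 0.0, 2.375]
ft_force: [1.4, 0.1, 0.0]
finger_gap: 92.9
grasp_force: 0.0
t: 1.35
position: [401.7, 111.2, 404.5]
tool_rot: [3.142, -0.0, 1.975]
ft_force: [0.6, 0.4, -0.9]
finger_gap: 93.0
grasp_force: 0.0
t: 1.98
position: [495.7, -112.9, 404.3]
tool_rot: [-3.141, -0.0, 1.575]
ft_force: [0.3, 0.6, 0.5]
finger_gap: 56.5
grasp_force: 0.0
```

```bash
python3 -m crank '[[60,[0,1.3,-50],0],[60,[0,0,-50],0],[60,[0,0,-35],0],[60,[0,0,-12],0],[60,[0,0,-8],0]]'
python3 -m crank '[[0,[0,0,0],0],[0,[0,0,0],0],[0,[0,0,0],0],[0,[0,0,0],0],[0,[0,0,0],0]]'
python3 - <<'E'
from h import *
s=sensors.read_state(); print(s['ft_force'],s['moment'],s['position'])
p,d=grab_frame("scene"); cv2.imwrite("pics/g1.png",cv2.resize(p[140:280,230:430,::-1],(800,560),interpolation=cv2.INTER_CUBIC))
E
```

```text
t: 2.6
position: [495.7, -110.0, 249.9]
tool_rot: [3.141, 0.0, 1.578]
ft_force: [0.8, 0.1, 0.2]
finger_gap: 55.8
grasp_force: 0.0
t: 3.22
position: [495.7, -110.0, 250.2]
tool_rot: [3.141, 0.0, 1.578]
ft_force: [-0.9, 0.3, 2.9]
finger_gap: 17.6
grasp_force: 30.0
[-0.92743038  0.27085753  2.85752301] [-0.02168104  0.10068118 -0.02887647] [ 495.67653478 -110.00919222  250.21237632]
```

View pics/g1.png

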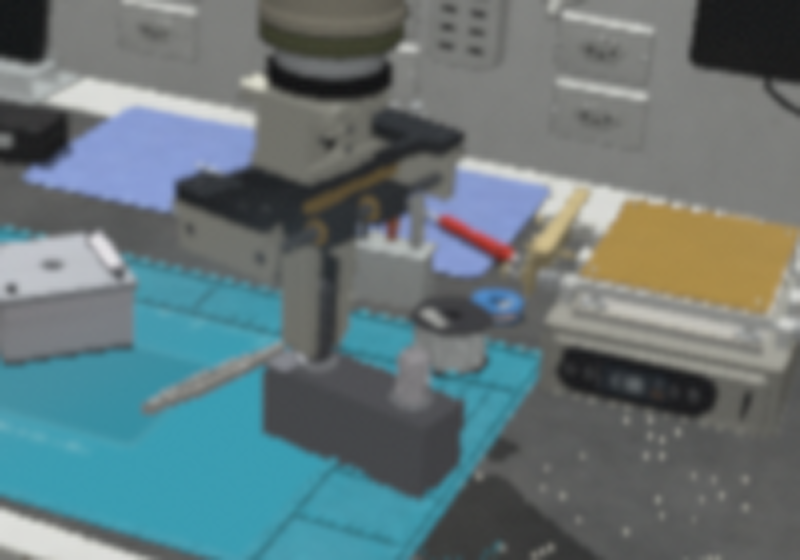

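Scene picture: the fingers hold the drift's handle above the collar at about (320,355), and the bolt is untouched at (410,375). Now lift and move it to the foot.

```bash
python3 -m crank '[[0,[0,0,15],0],[0,[0,0,35],0],[0,[0,0,25],0],[0,[-6,50,0],0],[0,[-6,50,0],0]]'
python3 -m crank '[[0,[-6,50,0],0],[0,[-6,50,0],0],[0,[-0.3,15.5,0],0],[0,[0,0,-15],0],[0,[0,0,0],0]]'
python3 - <<'E'
from h import *
s=sensors.read_state(); print(s['ft_force'],s['moment'],s['position'])
p,d=grab_frame("scene"); q,d2=grab_frame("top"); cv2.imwrite("pics/g2.png",np.hstack([cv2.resize(p[160:240,205:285,::-1],(400,400),interpolation=cv2.INTER_CUBIC),cv2.resize(q[190:260,200:270,::-1],(400,400),interpolation=cv2.INTER_CUBIC)]))
E
```

```text
t: 3.9
position: [483.3, -9.3, 326.1]
tool_rot: [3.14, 0.0, 1.576]
ft_force: [0.5, 0.7, -1.6]
finger_gap: 17.6
grasp_force: 30.0
t: 4.53
position: [470.6, 104.4, 307.8]
tool_rot: [-3.138, 0.001, 1.577]
ft_force: [0.3, 0.1, -1.5]
finger_gap: 17.6
grasp_force: 30.0
[ 0.30002849  0.06866348 -1.46921564] [-0.08557891  0.07201552 -0.01598963] [470.61818507 104.42293983 307.81612523]
```

View pics/g2.png

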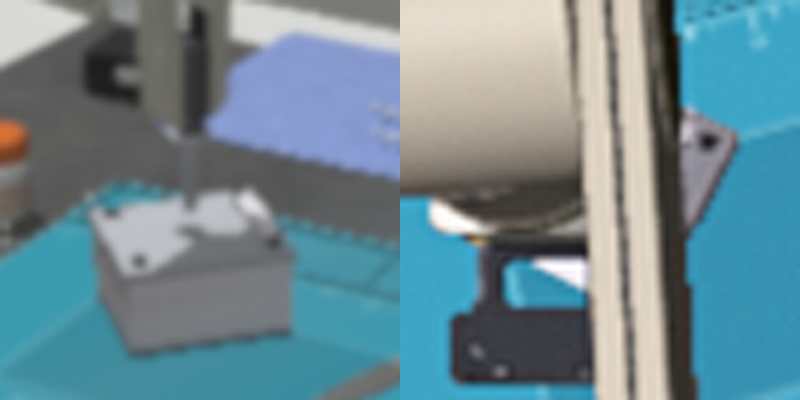

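The drift tip at scene pixel (243,201.6) is in line above the hole, as expected. Now lower it into the upper hole.

```bash
python3 -m crank '[[0,[0.8,0.8,-5],0],[0,[0,0,-5],0],[0,[0,0,-2],0],[0,[0,0,-1],0],[0,[0,0,0],0]]'; python3 -m crank '[[0,[0,0,-1.5],0],[0,[0,0,-1.5],0],[0,[0,0,-1],0],[0,[0,0,0],0],[0,[0,0,0],0]]'
```

```text
t: 5.25
position: [472.0, 106.4, 296.7]
tool_rot: [-3.142, -0.0, 1.578]
ft_force: [-1.1, 0.2, -1.6]
finger_gap: 17.7
grasp_force: 30.0
t: 5.88
position: [472.0, 106.4, 292.8]
tool_rot: [3.142, -0.0, 1.578]
ft_force: [-0.5, -0.6, -1.5]
finger_gap: 17.5
grasp_force: 30.0
```

```bash
python3 -m crank '[[0,[-0.5,-0.7,-1],0],[0,[0,0,-1.5],0],[0,[0,0,-1],0],[0,[0,0,0],0],[0,[0,0,0],0]]'
echo -y; python3 -m crank '[[0,[0,-1,0],0],[0,[0,-1,0],0],[0,[0,-1,0],0],[0,[0,0,0],0],[0,[0,0,0],0]]'
python3 -m crank '[[0,[0,-0.5,0],0],[0,[0,-0.5,0],0],[0,[0,0,0],0],[0,[0,0,0],0],[0,[0,0,0],0]]'
```

```text
t: 6.5
position: [471.5, 105.7, 289.3]
tool_rot: [3.142, -0.0, 1.578]
ft_force: [-0.5, -0.1, -1.8]
finger_gap: 17.3
grasp_force: 30.0
-y
t: 7.12
position: [471.5, 102.6, 289.2]
tool_rot: [-3.142, -0.0, 1.578]
ft_force: [-0.3, 0.3, -1.4]
finger_gap: 17.7
grasp_force: 30.0
t: 7.75
position: [471.5, 101.7, 289.2]
tool_rot: [3.142, -0.0, 1.578]
ft_force: [-0.2, 0.8, -1.4]
finger_gap: 17.5
grasp_force: 30.0
```

```bash
python3 -m crank '[[0,[0,-0.5,0],0],[0,[0,-0.5,0],0],[0,[0,0,0],0],[0,[0,0,0],0],[0,[0,0,0],0]]'
echo +y; python3 -m crank '[[0,[0,3,0],0],[0,[0,3,0],0],[0,[0,1,0],0],[0,[0,0.5,0],0],[0,[0,0,0],0]]'
python3 -m crank '[[0,[0,0.5,0],0],[0,[0,0.5,0],0],[0,[0,0,0],0],[0,[0,0,0],0],[0,[0,0,0],0]]'
```

```text
t: 8.38
position: [471.5, 100.7, 289.2]
tool_rot: [-3.142, -0.0, 1.578]
ft_force: [-0.1, 1.9, -1.4]
finger_gap: 17.7
grasp_force: 30.0
+y
t: 9.0
position: [471.5, 108.1, 289.2]
tool_rot: [-3.142, 0.0, 1.578]
ft_force: [0.1, 0.2, -2.4]
finger_gap: 17.7
grasp_force: 30.0
t: 9.62
position: [471.5, 109.1, 289.3]
tool_rot: [3.142, 0.0, 1.578]
ft_force: [1.1, -0.0, -1.3]
finger_gap: 17.9
grasp_force: 30.0
```

```bash
python3 -m crank '[[0,[0,0.5,0],0],[0,[0,0.5,0],0],[0,[0,0,0],0],[0,[0,0,0],0],[0,[0,0,0],0]]'
python3 -m crank '[[0,[0,0.5,0],0],[0,[0,0.5,0],0],[0,[0,0,0],0],[0,[0,0,0],0],[0,[0,0,0],0]]'; python3 -c "
from h import *
print(sensors.read_state()['moment'])"
```

```text
t: 10.25
position: [471.5, 110.1, 289.2]
tool_rot: [3.142, 0.0, 1.578]
ft_force: [-0.0, -0.1, -0.9]
finger_gap: 17.8
grasp_force: 30.0
t: 10.88
position: [471.5, 111.0, 289.2]
tool_rot: [-3.142, 0.0, 1.578]
ft_force: [-0.1, -2.4, -2.0]
finger_gap: 18.0
grasp_force: 30.0
[-0.5085818   0.09104327 -0.0154151 ]
```

```bash
python3 -m crank '[[0,[0,-3,0],0],[0,[0,-2.1,0],0],[0,[3,0,0],0],[0,[0,0,0],0],[0,[0,0,0],0]]'
for i in 1 2; do python3 -m crank '[[0,[0.5,0,0],0],[0,[0,0,0],0],[0,[0,0,0],0],[0,[0,0,0],0],[0,[0,0,0],0]]'; done | grep -E 'pos|ft'
python3 -m crank '[[0,[-3,0,0],0],[0,[-3,0,0],0],[0,[-1,0,0],0],[0,[0,0,0],0],[0,[0,0,0],0]]' | grep -E 'pos|ft'
for i in 1 2; do python3 -m crank '[[0,[-0.5,0,0],0],[0,[0,0,0],0],[0,[0,0,0],0],[0,[0,0,0],0],[0,[0,0,0],0]]'; done | grep -E 'pos|ft'
```

```text
t: 11.5
position: [474.5, 106.1, 289.2]
tool_rot: [-3.141, -0.0, 1.578]
ft_force: [0.4, -0.1, -1.7]
finger_gap: 17.4
grasp_force: 30.0
position: [475.0, 106.0, 289.2]
ft_force: [0.1, -0.1, -1.3]
position: [475.5, 106.0, 289.2]
ft_force: [-1.2, -0.4, -1.4]
position: [468.5, 106.0, 289.3]
ft_force: [0.5, -0.3, -1.6]
position: [468.0, 106.0, 289.2]
ft_force: [0.1, -0.2, -1.9]
position: [467.5, 106.0, 289.2]
ft_force: [0.2, -0.4, -1.5]
```

```bash
python3 -m crank '[[0,[2.4,0,0],0],[0,[0,-3.4,0],0],[0,[0,0,-1],0],[0,[0,0,0],0],[0,[0,0,0],0]]' | grep -E 'pos|ft'
for i in 1 2 3; do python3 -m crank '[[0,[0,0,-1],0],[0,[0,0,0],0],[0,[0,0,0],0],[0,[0,0,0],0],[0,[0,0,0],0]]'; done | grep -E 'pos|ft'
```

```text
position: [469.8, 102.6, 288.2]
ft_force: [0.2, -0.1, -1.7]
position: [469.9, 102.6, 287.2]
ft_force: [-0.2, -0.8, -1.9]
position: [469.9, 102.7, 286.2]
ft_force: [-0.1, 0.4, -1.4]
position: [469.9, 102.7, 285.2]
ft_force: [0.1, 0.5, -2.4]
```

The tip went 2 mm below the nut plate's top without resistance, so it's in the lower hole. I'll work it down, coming back toward centre as it goes.

```bash
for i in 1 2 3; do python3 -m crank '[[0,[0.1,0.2,-0.7],0],[0,[0.1,0.2,-0.7],0],[0,[0,0.1,-0.6],0],[0,[0,0,0],0],[0,[0,0,0],0]]'; done | grep -E 'pos|ft|rot'; python3 -c "
from h import *
print(sensors.read_state()['moment'])"
```

```text
position: [470.0, 103.1, 283.2]
tool_rot: [-3.141, 0.0, 1.578]
ft_force: [-0.9, 0.3, -0.9]
position: [470.3, 103.5, 281.3]
tool_rot: [-3.142, 0.0, 1.578]
ft_force: [-0.3, -3.3, 1.4]
position: [470.5, 104.1, 279.1]
tool_rot: [-3.142, 0.0, 1.578]
ft_force: [-2.0, -4.3, 1.5]
[-1.05044459  0.51822284 -0.02401357]
```

```bash
for i in 1 2 3; do python3 -m crank '[[0,[0.1,0.2,-0.7],0],[0,[0.1,0.2,-0.7],0],[0,[0,0.1,-0.6],0],[0,[0,0,0],0],[0,[0,0,0],0]]'; done | grep -E 'pos|ft|rot'; python3 -c "
from h import *
print(sensors.read_state()['moment'])"
```

```text
position: [470.6, 104.6, 277.1]
tool_rot: [-3.141, 0.0, 1.578]
ft_force: [-2.7, -3.4, 0.9]
position: [470.9, 105.1, 275.2]
tool_rot: [-3.142, 0.0, 1.578]
ft_force: [-2.5, -3.5, 1.2]
position: [471.1, 105.6, 273.2]
tool_rot: [-3.142, -0.0, 1.578]
ft_force: [-1.0, -5.4, 1.8]
[-1.02517484  0.50770858  0.00826149]
```

```bash
for i in 1 2 3; do python3 -m crank '[[0,[0.1,0.1,-0.5],0],[0,[0,0,-0.5],0],[0,[0,0,-0.5],0],[0,[0,0,0],0],[0,[0,0,0],0]]'; done | grep -E 'pos|ft|rot'; python3 -c "
from h import *
print(sensors.read_state()['moment'])"
```

```text
position: [471.2, 105.7, 271.7]
tool_rot: [-3.142, -0.0, 1.578]
ft_force: [-2.2, -3.9, 3.0]
position: [471.3, 105.8, 270.2]
tool_rot: [-3.141, 0.0, 1.578]
ft_force: [-2.1, -3.9, 2.0]
position: [471.4, 105.9, 268.7]
tool_rot: [-3.142, -0.0, 1.578]
ft_force: [-2.7, -4.1, 2.1]
[-1.05789722  0.55153327  0.00815822]
```

```bash
for i in 1 2 3; do python3 -m crank '[[0,[0,0,-0.6],0],[0,[0,0,-0.6],0],[0,[0,0,-0.6],0],[0,[0,0,0],0],[0,[0,0,0],0]]'; done | grep -E 'pos|ft|rot'; python3 -c "
from h import *
print(sensors.read_state()['moment'])"
```

```text
position: [471.4, 105.9, 266.9]
tool_rot: [-3.142, 0.0, 1.578]
ft_force: [-2.3, -4.2, 2.0]
position: [471.4, 105.9, 265.1]
tool_rot: [-3.142, -0.0, 1.578]
ft_force: [-2.5, -4.7, 1.7]
position: [471.4, 105.9, 263.3]
tool_rot: [-3.142, 0.0, 1.578]
ft_force: [-2.2, -3.9, 2.9]
[-0.96533681  0.51696154  0.02178344]
```

```bash
for i in 1 2 3 4; do python3 -m crank '[[0,[0,0,-0.6],0],[0,[0,0,-0.6],0],[0,[0,0,-0.6],0],[0,[0,0,0],0],[0,[0,0,0],0]]'; done | grep -E 'pos|ft|rot'; python3 -c "
from h import *
print(sensors.read_state()['moment'])"
```

```text
position: [471.3, 105.9, 261.3]
tool_rot: [-3.141, 0.0, 1.578]
ft_force: [-1.2, -5.1, 0.0]
position: [471.3, 105.9, 259.7]
tool_rot: [-3.141, 0.0, 1.578]
ft_force: [-2.2, -4.5, 0.6]
position: [471.3, 106.0, 257.9]
tool_rot: [-3.141, -0.0, 1.578]
ft_force: [-1.8, -4.0, 0.3]
position: [471.4, 105.9, 256.0]
tool_rot: [-3.142, -0.0, 1.578]
ft_force: [-1.6, -4.5, 0.2]
[-9.94197809e-01  4.02112318e-01  6.20912269e-04]
```

```bash
python3 -m crank '[[0,[0,0,-0.6],0],[0,[0,0,-0.6],0],[0,[0,0,-0.6],0],[0,[0,0,-0.5],0],[0,[0,0,0],0]]'| grep -E 'pos|ft'; for i in 1 2 3 4; do python3 -m crank '[[0,[0,0,-0.3],0],[0,[0,0,-0.2],0],[0,[0,0,0],0],[0,[0,0,0],0],[0,[0,0,0],0]]'; done | grep -E 'pos|ft|rot'; python3 -c "
from h import *
print(sensors.read_state()['moment'])"
```

```text
position: [471.4, 106.0, 253.7]
ft_force: [-2.1, -3.4, 0.3]
position: [471.4, 106.0, 253.3]
tool_rot: [3.142, -0.0, 1.578]
ft_force: [-2.2, -4.1, 0.9]
position: [471.4, 105.9, 252.8]
tool_rot: [3.142, -0.0, 1.578]
ft_force: [-1.0, -3.9, -0.6]
position: [471.4, 105.9, 252.3]
tool_rot: [-3.142, 0.0, 1.578]
ft_force: [-1.8, -3.6, -0.3]
position: [471.4, 106.0, 252.2]
tool_rot: [3.142, 0.0, 1.578]
ft_force: [-3.5, -4.6, 4.8]
[-0.85839585  0.79256701 -0.03239086]
```

The drift is fully seated (contact force about 5 N at the expected height). Withdraw it and return it to the block.

```bash
python3 -m crank '[[0,[0,0,2],0],[0,[0,0,4],0],[0,[0,0,8],0],[0,[0,0,12],0],[0,[0,0,15],0]]'| grep -E 'pos|ft';python3 -m crank '[[0,[0,0,20],0],[0,[0,0,13],0],[0,[0,-20,0],0],[0,[5,-50,0],0],[0,[5,-50,0],0]]'| grep -E 'pos|ft'
python3 -m crank '[[0,[7,-50,0],0],[0,[7.3,-36,0],0],[0,[0,-10,0],0],[0,[0,0,0],0],[0,[0,0,0],0]]'
python3 - <<'E'
from h import *
p,d=grab_frame("scene"); cv2.imwrite("pics/g3.png",cv2.resize(p[160:270,240:390,::-1],(750,550),interpolation=cv2.INTER_CUBIC))
E
```

```text
position: [471.5, 106.2, 294.2]
ft_force: [0.5, 0.0, -1.0]
position: [481.5, -14.9, 326.6]
ft_force: [0.3, 0.8, -1.7]
t: 32.12
position: [495.6, -109.0, 325.9]
tool_rot: [-3.141, -0.001, 1.579]
ft_force: [-0.7, 0.2, -0.9]
finger_gap: 17.4
grasp_force: 30.0
```

View pics/g3.png

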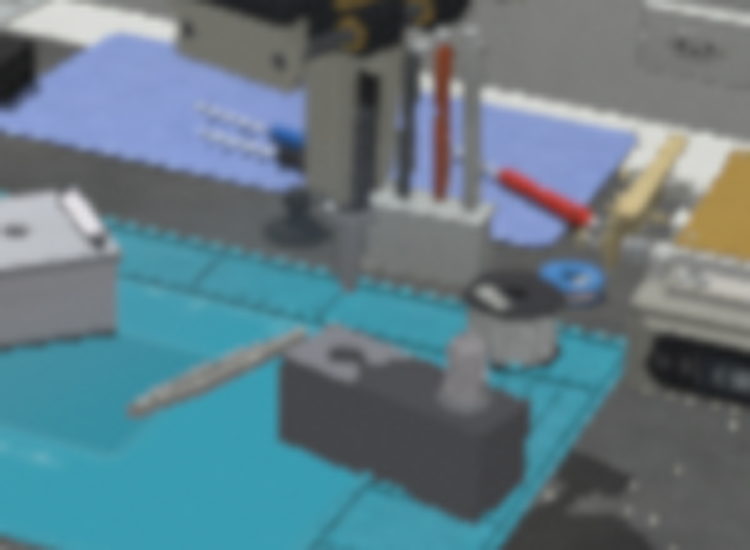

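The tip at (347,290) hangs above the empty hole at (348,355). Lower it carefully.

```bash
python3 -m crank '[[0,[0,-0.8,-15],0],[0,[0,0,-15],0],[0,[0,0,-5],0],[0,[0,0,-5],0],[0,[0,0,0],0]]'| grep -E 'pos|ft'; python3 -m crank '[[0,[0,0,-5],0],[0,[0,0,-5],0],[0,[0,0,-3],0],[0,[0,0,0],0],[0,[0,0,0],0]]'| grep -E 'pos|ft';python3 -m crank '[[0,[0,0,-2],0],[0,[0,0,-2],0],[0,[0,0,-2],0],[0,[0,0,0],0],[0,[0,0,0],0]]'| grep -E 'pos|ft'
```

```text
position: [495.6, -110.9, 285.5]
ft_force: [-0.1, -0.9, -1.6]
position: [495.7, -110.9, 272.9]
ft_force: [0.0, -0.1, -1.3]
position: [495.7, -110.9, 266.8]
ft_force: [0.5, 0.4, -1.6]
```

```bash
python3 -m crank '[[0,[0,0.5,-3],0],[0,[0,0,-3],0],[0,[0,0,-3],0],[0,[0,0,0],0],[0,[0,0,0],0]]'| grep -E 'pos|ft'; python3 -m crank '[[0,[0,0,-2],0],[0,[0,0,-2],0],[0,[0,0,-1.5],0],[0,[0,0,0],0],[0,[0,0,0],0]]'| grep -E 'pos|ft'
```

```text
position: [495.7, -110.4, 257.8]
ft_force: [0.4, -0.2, -1.3]
position: [495.7, -110.4, 252.3]
ft_force: [-0.5, -0.3, -1.6]
```

```bash
python3 -m crank '[[0,[0,0,-1],0],[0,[0,0,0],0],[60,[0,0,0],0],[60,[0,0,0],0],[60,[0,0,0],0]]'; python3 -m crank '[[60,[0,0,25],0],[60,[0,0,45],0],[60,[2,-35,0],0],[60,[2,-35,0],0],[60,[0,0,-15],0]]'| grep -E 'pos|ft|gap'
python3 - <<'E'
from h import *
p,d=grab_frame("scene"); cv2.imwrite("pics/g4.png",cv2.resize(p[160:270,240:390,::-1],(750,550),interpolation=cv2.INTER_CUBIC))
E
```

```text
t: 35.92
position: [495.8, -110.4, 251.5]
tool_rot: [3.141, 0.0, 1.578]
ft_force: [0.4, 0.4, 0.4]
finger_gap: 43.0
grasp_force: 0.0
position: [500.2, -182.4, 307.6]
ft_force: [0.4, -0.4, -0.4]
finger_gap: 55.8
```

View pics/g4.png

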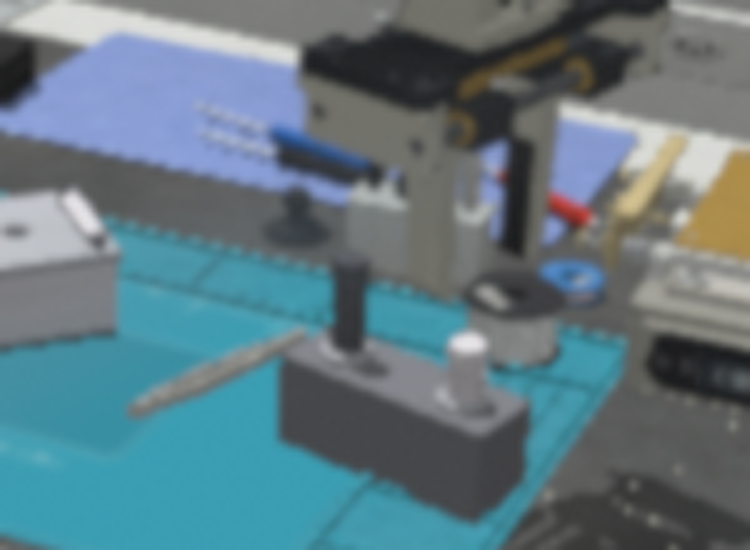

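The drift stands upright in its hole at (350,350), the bolt is at (467,385), and the fingers are clear. Grasp the bolt.

```bash
python3 -m crank '[[60,[0,0,-20],0],[60,[0,0,-20],0],[60,[0,0,-15],0],[60,[0,0,-8],0],[60,[0,0,0],0]]'| grep -E 'pos|ft|gap'; python3 -m crank '[[0,[0,0,0],0],[0,[0,0,0],0],[0,[0,0,0],0],[0,[0,0,0],0],[0,[0,0,0],0]]'|grep -vE rot
python3 -m crank '[[0,[0,0,10],0],[0,[0,0,30],0],[0,[0,0,30],0],[0,[0,0,10],0],[0,[0,0,0],0]]'|grep -vE rot
```

```text
position: [499.5, -180.0, 242.8]
ft_force: [0.1, -0.7, -0.2]
finger_gap: 55.6
t: 37.85
position: [499.7, -180.4, 243.5]
ft_force: [-0.5, -0.5, 0.8]
finger_gap: 16.9
grasp_force: 30.0
t: 38.48
position: [499.9, -180.4, 323.9]
ft_force: [-0.3, 0.9, -1.5]
finger_gap: 17.3
grasp_force: 30.0
```

```bash
python3 -m crank '[[0,[0,0,30],0],[0,[-5,50,0],0],[0,[-5,50,0],0],[0,[-5,50,0],0],[0,[-5,50,0],0]]'|grep -E 'pos|ft'; python3 -m crank '[[0,[-5,50,0],0],[0,[-3.5,35.7,0],0],[0,[0,0,-35],0],[0,[0,0,-18],0],[0,[0,0,0],0]]'|grep -E 'pos|ft'
python3 - <<'E'
from h import *
p,d=grab_frame("scene"); cv2.imwrite("pics/g5.png",cv2.resize(p[160:240,195:295,::-1],(750,600),interpolation=cv2.INTER_CUBIC)); print(sensors.read_state()['position'])
c=calibration("scene"); K=np.array([[c["fx"],0,c["cx"]],[0,c["fy"],c["cy"]],[0,0,1]]);V=np.array(c["view"])
for q in([471.4,105.2,52],[471.4,105.2,75]):
    x=(V@[*q,1])[:3]*[1,-1,-1]; u=cv2.projectPoints(x[None],np.zeros(3),np.zeros(3),K,np.array(c["distortion"]))[0].ravel(); print(u,(u-[195,160]+.5)*7.5-.5)
E
```

```text
position: [478.8, 21.1, 351.6]
ft_force: [1.6, -0.6, -0.8]
position: [470.1, 104.9, 297.7]
ft_force: [-0.1, -0.5, -0.7]
[470.81352101 104.85479391 299.33526255]
[241.99634129 205.91091529] [355.72255965 347.5818647 ]
[241.85723963 198.23444619] [354.67929721 290.0083464 ]
```

View pics/g5.png

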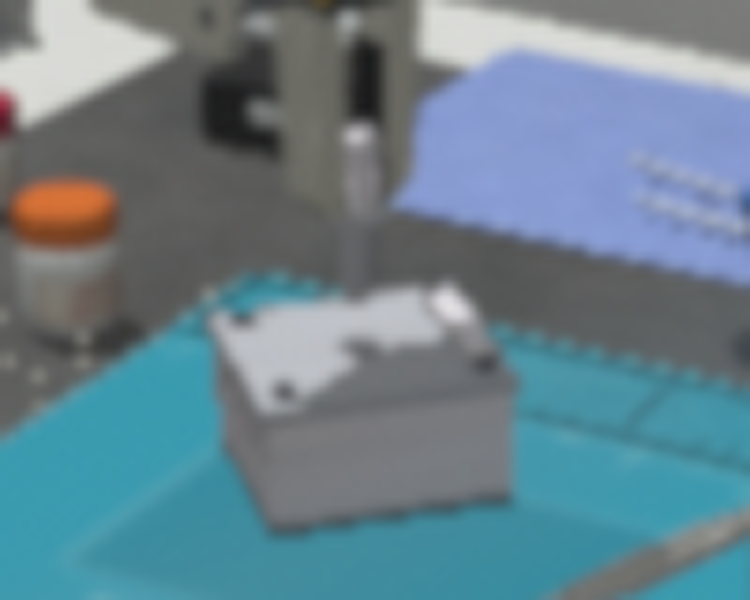

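The bolt foot at (355,293) is right above the hole at (360,347). Lower it in small steps.

```bash
python3 -m crank '[[0,[0,0,-10],0],[0,[0,0,-7],0],[0,[0,0,-3],0],[0,[0,0,0],0],[0,[0,0,0],0]]'|grep -E 'pos|ft'; for i in 1 2 3; do python3 -m crank '[[0,[0,0,-0.5],0],[0,[0,0,-0.5],0],[0,[0,0,-0.5],0],[0,[0,0,0],0],[0,[0,0,0],0]]'; done|grep -E 'pos|ft'
```

```text
position: [471.3, 105.4, 280.6]
ft_force: [0.1, 0.1, -1.2]
position: [471.2, 105.3, 278.8]
ft_force: [0.5, -0.6, -0.9]
position: [471.2, 105.3, 277.3]
ft_force: [0.5, -0.0, 0.2]
position: [471.2, 105.3, 275.8]
ft_force: [-0.3, 0.4, -1.0]
```

```bash
for i in 1 2 3 4 5; do python3 -m crank '[[0,[0,0,-0.5],0],[0,[0,0,-0.5],0],[0,[0,0,-0.5],0],[0,[0,0,0],0],[0,[0,0,0],0]]'; done|grep -E 'pos|ft'
```

```text
position: [471.2, 105.3, 274.3]
ft_force: [0.1, -0.5, -0.1]
position: [471.2, 105.3, 272.8]
ft_force: [0.8, 0.4, -0.6]
position: [471.2, 105.3, 271.3]
ft_force: [0.7, -0.0, -1.2]
position: [471.2, 105.4, 269.8]
ft_force: [-0.4, -0.3, -0.8]
position: [471.2, 105.3, 268.3]
ft_force: [-0.4, 0.2, -0.7]
```

```bash
for i in 1 2 3 4 5; do python3 -m crank '[[0,[0,0,-1],0],[0,[0,0,-1],0],[0,[0,0,-1],0],[0,[0,0,-1],0],[0,[0,0,0],0]]'; done|grep -E 't:|pos|ft'
```

```text
t: 46.02
position: [471.1, 105.3, 264.2]
tool_rot: [-3.141, 0.0, 1.578]
ft_force: [-0.5, -0.3, -0.2]
t: 46.65
position: [471.1, 105.3, 260.2]
tool_rot: [-3.141, 0.0, 1.578]
ft_force: [-0.3, -0.5, -1.0]
t: 47.28
position: [471.1, 105.3, 256.2]
tool_rot: [-3.141, 0.0, 1.578]
ft_force: [0.3, 0.4, -0.4]
t: 47.9
position: [471.1, 105.3, 252.2]
tool_rot: [-3.141, 0.0, 1.578]
ft_force: [-0.2, 0.3, -0.3]
t: 48.52
position: [471.1, 105.3, 248.2]
tool_rot: [-3.141, 0.0, 1.578]
ft_force: [-0.7, -0.2, -0.8]
```

```bash
python3 -m crank '[[0,[0,0,-0.7],0],[0,[0,0,-0.7],0],[0,[0,0,-0.5],0],[0,[0,0,0],0],[0,[0,0,0],0]]'|grep -E 'pos|ft'; for i in 1 2 3; do python3 -m crank '[[0,[0,0,-0.3],0],[0,[0,0,0],0],[0,[0,0,0],0],[0,[0,0,0],0],[0,[0,0,0],0]]'; done|grep -E 'pos|ft'
```

```text
position: [471.2, 105.3, 246.5]
ft_force: [-0.2, 0.3, -1.7]
position: [471.2, 105.3, 246.2]
ft_force: [0.8, -0.1, -0.3]
position: [471.2, 105.3, 245.8]
ft_force: [1.2, 0.2, -0.0]
position: [471.2, 105.4, 245.5]
ft_force: [0.6, 0.1, -0.1]
```

```bash
for i in 1 2 3; do python3 -m crank '[[0,[0,0,-0.3],0],[0,[0,0,0],0],[0,[0,0,0],0],[0,[0,0,0],0],[0,[0,0,0],0]]'; done|grep -E 'pos|ft'
```

```text
position: [471.2, 105.4, 245.5]
ft_force: [-3.1, 0.1, 5.3]
position: [471.2, 105.4, 245.5]
ft_force: [-4.3, -0.7, 7.9]
position: [471.2, 105.3, 245.4]
ft_force: [-5.8, -0.7, 10.6]
```

Seated: contact at exactly the expected height. Relax, release and retreat.

```bash
python3 -m crank '[[0,[0,0,0.5],0],[0,[0,0,0],0],[60,[0,0,0],0],[60,[0,0,0],0],[60,[0,0,0],0]]'|grep -E 'pos|ft|gap'; python3 -m crank '[[60,[0,0,15],0],[60,[0,0,40],0],[60,[0,0,50],0],[60,[-20,50,0],0],[60,[-20,60,0],0]]'|grep -E 'pos|ft|gap'; python3 -m crank '[[60,[-20,50,0],0],[60,[-10,20,0],0],[60,[0,0,0],0],[60,[0,0,0],0],[60,[0,0,0],0]]'|grep -E 'pos|ft|gap|t:'
python3 - <<'E'
from h import *
p,d=grab_frame("scene"); q,d2=grab_frame("top"); cv2.imwrite("pics/g6.png",np.hstack([cv2.resize(p[160:270,205:355,::-1],(450,330),interpolation=cv2.INTER_CUBIC),cv2.resize(q[190:260,205:275,::-1],(330,330),interpolation=cv2.INTER_CUBIC)]))
C=cloud("scene",d)[190:235,215:275].reshape(-1,3); m=C[(C[:,2]>60)&(C[:,2]<95)&(C[:,0]>400)]; print(len(m),m.mean(0).round(1),np.percentile(m[:,2],[95,99]))
E
```

```text
position: [471.1, 105.3, 244.9]
ft_force: [0.7, -0.2, 0.5]
finger_gap: 42.9
position: [431.6, 215.2, 352.6]
ft_force: [-0.4, 0.6, -0.1]
finger_gap: 55.9
t: 54.78
position: [402.0, 283.8, 350.4]
tool_rot: [3.141, 0.0, 1.576]
ft_force: [0.4, 0.3, 0.3]
finger_gap: 56.0
74 [466.6  97.5  74.2] [85.53040927 85.8944008 ]
```

View pics/g6.png

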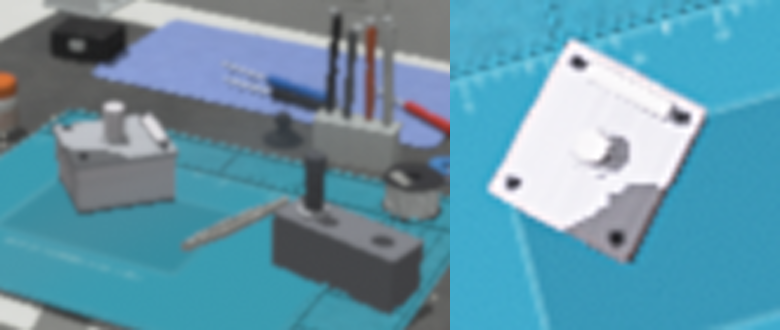

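The bolt stands flush in the foot (top at 85 mm, where about 84 is expected), the drift is back in the block, the bystanders are untouched and the arm is clear.

```bash
python3 -c "
from rig import job; print(job.job_done())"
```

```text
the job is handed in; nothing more can be done
None
```

The job is handed in: the drift levered the nut plate into line and is back in its block hole, and the thumb bolt is home with its flange on the plate; wrist force readings stayed below about 13 N, no bystander looked moved, and the last move ended at 54.8 s of the 72 s allowed (no verdict came back).

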